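# Start a leak test on the bench tester

## Robot

A 6-joint arm with a two-finger parallel gripper is mounted at the origin on the work surface. World frame = base frame: x ahead of the robot, y to its left, z up, the work surface at z = 0. Lengths are in m, angles in rad, forces in N, time in s.
With the tool pointing down it reaches from about 0.4 to 0.825 m from the base axis. Payload 7 kg.
Tool frame: the origin (TCP) lies on the mounting face of the last link; the fingertips stand 178 mm ahead of it and the grasp point (between the pads) lies arm.grip_depth ahead of it (arm.grip_depth is the distance from the TCP to the grasp point, in m); z points along the fingers, y is the direction in which the jaws open and shut (so a half turn about z gives the same grasp; the last joint's range is limited). The gripper opens to 88 mm and grips with 3 to 60 N. Pads are 19 mm wide; open, the fingers measure 130 mm over their backs; the gripper's body (78 mm by 193 mm) begins 47 mm behind the grasp point.
Start: joints at [1.445, 0.359, 0.012, 0, -1.224, -0.288], TCP at [0.271, 0.618, 0.405] pointing down, gripper open.
Joint ranges: [-3.07, 3.07], [-1.43, 2.12], [-1.02, 1.25], [-3.03, 1.67], [-3.05, -0], [-3.03, 3.03]. Speed limits (rad/s): [2.39, 2.39, 3.01, 3.14, 3.14, 3.14].

## Interface

Orientations are given as [roll, pitch, yaw] about the fixed x, y, z axes, in that order (R = Rz(yaw) Ry(pitch) Rx(roll)).
In Python, from station import arm gives the robot as it stands.
- The arm moves only by the tool carry_out, never from a script. Its argument "targets" is a list that holds one entry, the list of rows, each a list of 7 numbers: the turn, a rotation vector about the tool's x, y, z in units of 8 degrees (1.0 is 8 degrees), then the shift along the tool's x, y, z in units of 2.5 cm (1.0 is 2.5 cm), then the opening, from -1 (shut) to 1 (fully open). A call has 1 to 20 rows; each row shifts and turns the commanded pose from where the row before left it, along the tool's axes as they then stand; what a row does not reach is not made up. A row lasts 1/8 s, in which the tool goes at most 62.5 mm and 10.7 degrees, less where a joint would pass 70% of its speed; a pose out of reach is approached as far as the arm can. A call with a number of a shift or a turn outside -1 to 1 is refused whole. A call with a gripper value outside its range is refused whole. The fingers move at their own pace and stop on an object; "squeeze" is the grip in N (left out, the last holds). Time passes only in rows, so rows that do not move let the fingers close. It gives the time, the measured TCP pose, the force and the opening at its end, in the units of the state.
- arm.get_state(): the state, without advancing time (a new reading comes with each control period).
- arm.grab_frame(name): name is "side" or "top"; returns (picture, depth): 400x640x3 uint8, red, green, blue; 400x640 float32, m along the optical axis (not along the pixel's ray), 0 where there is no reading.
- arm.camera_model(name): a dict with "camera_matrix" (3x3 intrinsics, pixels), "world_from_camera" (4x4, takes a point from camera to world coordinates). Camera axes: x right, y down, z forward; pixel columns grow to the right and rows downward; lengths in m; the calibration is good to about 2 mm. A picture is of the moment at which its call begins. camera_model takes no time and is no camera call.
- arm.job_done(): hands the job in, once; it reports no verdict.
Trained networks look in the newest picture that a camera, given by its name, has taken for a name from the list of things; names that differ only in an ending like _2 or _b are one class to them, and where a whole thing is asked for, a point or a joint stands for the part that bears it (a point fixed in the world has none). Each returns a list of dicts, best first, with "conf" (0 to 1); they miss things now and then, are a little off and sometimes report something else, mostly with a low value. They report only what shows in the picture. A call takes as long as a camera call.
- arm.spot_in(camera, query): "point" ([row, column] in pixels, amid what is visible of it).
- arm.landmark_of(camera, query): "point" ([row, column] in pixels: a listed point, or the origin of a listed thing).
The state is a dict: "t": time; "q": joint angles; "qd": joint speeds; "joint_efforts": joint torques, N m; "eef_pos": TCP position; "ee_rot": TCP orientation; "force": force on the tool from outside, world axes, zero at the start; "moment": the same for the moment, N m; "width": finger opening in m.
Only numpy, scipy, OpenCV 4.12 (cv2) and the standard library are available. Lean on these libraries where they do the work, as an engineer would, in place of code of your own. Each camera call takes 0.05 s, during which the arm holds its last target.

## Task

Start the leak test on the bench tester, using only pushes of the fingertips: press down the raised end of the rocker switch so that it tips over to on, then push the broad round mushroom button fully in so that it stays in, then press the long bar key fully down and keep it down: your program finishes while still holding the bar key down. Never press the small round button, and leave the brass fittings and the carton lying where they are, neither shoved nor picked up.

Things in the scene. Friction and masses are not known exactly. Their poses are not given: they have to be found in the camera images.
- tester: Fixed low grey case, 240 (own x) x 340 mm (own y), level aluminium panel 70 mm above the table. Origin: centre of its underside; own x points away from the robot. The four black controls, all at its yaw, stand about 90 mm apart in a square on the panel's -y side, in changing order. Its +y third has a clamped brass valve (46 mm above the panel) and a flat gauge: not controls.
- rocker (a joint): Rocker switch, in rad: about 0 (up to 0.05) = off, 0.30 = fully on (stop). It stays where it is left; about 3 N at the raised end tips it. It counts as on above 0.24.
- rocker_raised (a point): Where to press the rocker: on top of its raised half, on the centre line, 23 mm from the hinge. Black rocker 64 mm long (tester's x) and 32 mm wide, a shallow V in a 74 x 42 mm collar 12 mm high. The end on the tester's +x side stands up at the start, this point then about 97 mm above the table; it goes down about 7 mm in all.
- plunger (a joint): Mushroom button, in m: 0 to 0.0015 = out at the start, 0.008 = fully in (stop), pushed straight down. It stays where it is left; about 3 N moves it. It counts as in above 0.006.
- plunger_top (a point): Centre of the top of the broad round mushroom button, 46 mm in diameter (flat part of the top 34 mm), about 96 mm above the table when out.
- key (a joint): Bar key, in m: 0 = up, 0.006 = fully down (stop). Spring: from about 1.2 N at the top to 4 N at the bottom; it springs back when let go. It counts as down above 0.0045.
- key_top (a point): Centre of the top of the long bar key, 76 mm long (tester's y) and 18 mm wide (tester's x), about 89 mm above the table when up; it stands 9 mm above its collar.
- key_base: The bar key's fixed collar, 84 x 28 mm and 10 mm high, with the key in it. Origin: centre of its underside, on the panel.
- vent (a joint): Small round button, in m: 0 = up, 0.006 = down (stop). Must not be pressed.
- vent_top (a point): Centre of the top of the small round button, 20 mm in diameter in a 32 mm round collar, about 89 mm above the table. Leave it alone.
- valve_mid (a point): Loose brass ball valve with a black lever lying on the table beside the tester's +y side, about 90 mm long and 45 mm high; point 20 mm above the table at its middle. Leave it alone.
- carton_mid (a point): Loose small black carton, 90 x 60 x 45 mm, on the table beside the tester's -y side; point at its centre. Leave it alone.
- sleeve_mid (a point): Loose stepped brass sleeve, 30 mm in diameter and 34 mm high, standing on the panel near its near +y corner; point at its centre. Leave it alone.

How it is judged:
By the outcome, as a careful person would: the job done as asked, in the order asked, and still so for the second after the job is handed in, while the arm keeps its last pose, push and grip.
It also fails if it takes over 32 s, if anything falls off the work surface, if the arm or the gripper's body presses on something with over 40 N, if the wrist force passes 120 N, or if a joint passes its speed limit or range.

## Working session

There is one attempt and no reset: what is moved stays moved. The work goes in short steps, Python scripts to look and compute and a tool call to move; the robot and the scene stay as the last step left them, time stands still between calls to the robot, and variables do not carry over. Pictures are saved under pics/ and viewed, and the job is handed in when it is done.

Besides the shell and the picture viewer there is one more tool, called by a JSON object that holds its "api" and its "payload", one argument or row to a line. carry_out: Moves the arm, as the interface text tells. Its arguments: {"type":"object","properties":{"targets":{"type":"array"},"squeeze":{"type":"number"}},"required":["targets"]}

```bash
mkdir -p pics; cat > h.py <<'E'
from station import arm
import numpy as np, cv2
def px2w(cam,r,c,depth,z=None):
    m=arm.camera_model(cam);K=np.array(m["camera_matrix"]);T=np.array(m["world_from_camera"])
    ray=np.linalg.inv(K)@[c,r,1]
    if z is None:
        d=depth[int(round(r)),int(round(c))]; p=ray*d
        return T[:3,:3]@p+T[:3,3]
    w=T[:3,:3]@ray; s=(z-T[2,3])/w[2]; return T[:3,3]+s*w
E
python3 - <<'E'
from h import *
s=arm.get_state();print(s,arm.grip_depth)
for cam in("top","side"):
    im,d=arm.grab_frame(cam);cv2.imwrite(f"pics/{cam}0.png",im[:,:,::-1]);np.save(f"{cam}0.npy",d)
    for q,z in(("rocker_raised",.097),("plunger_top",.096),("key_top",.089),("vent_top",.089),("tester",0),("key_base",.07),("sleeve_mid",.087),("carton_mid",.0225)):
        for o in arm.landmark_of(cam,q)[:2]:
            r,c=o["point"];print(cam,q,np.round([r,c],1),round(o["conf"],2),np.round(px2w(cam,r,c,d,z),4), np.round(px2w(cam,r,c,d),4))
E
```

```text
{'t': 0.0, 'q': array([ 1.44509356e+00,  3.59367974e-01,  1.10478100e-02, -3.51134364e-04,
       -1.22407763e+00, -2.88097070e-01]), 'qd': array([-0.000663  , -0.0012195 ,  0.00013145,  0.0010363 , -0.00097669,
       -0.00172301]), 'joint_efforts': array([-1.33876292e-03, -5.82723141e+01,  2.93048537e+01,  6.99690789e+00,
        6.72890237e-03, -1.82873127e-04]), 'eef_pos': array([0.2713354 , 0.61784578, 0.40372968]), 'ee_rot': array([ 3.13996339e+00, -1.38582924e-04, -4.13919305e-01]), 'force': array([0.16084386, 0.19635647, 0.40140445]), 'moment': array([ 0.02389754, -0.00546911, -0.01033372]), 'width': 0.08775790598633428} 0.1593
top rocker_raised [263.5 349. ] 0.7 [ 0.4716 -0.0024  0.097 ] [ 0.4717 -0.0024  0.0959]
top plunger_top [211.9 313.4] 0.91 [0.5801 0.0704 0.096 ] [0.5802 0.0704 0.0955]
top plunger_top [262.7 252.3] 0.15 [0.4754 0.1974 0.096 ] [0.4751 0.1964 0.1021]
top key_top [255.  304.7] 0.57 [0.4906 0.0893 0.089 ] [0.4906 0.0894 0.0885]
top vent_top [225.6 355.8] 0.45 [ 0.551  -0.0183  0.089 ] [ 0.5509 -0.0183  0.0892]
top tester [234.9 310.7] 0.65 [0.5418 0.0809 
[... 393 characters left out ...]
 0.4832 -0.0133  0.097 ] [ 0.4833 -0.0127  0.0977]
side plunger_top [203.2 331.8] 0.9 [0.5774 0.0673 0.096 ] [0.5774 0.0658 0.0942]
side vent_top [171.6 341.8] 0.55 [ 0.5562 -0.0282  0.089 ] [ 0.5562 -0.0276  0.0896]
side tester [232.4 348.3] 0.88 [0.5403 0.0715 0.    ] [0.5441 0.1191 0.0686]
side key_base [217.5 373.6] 0.88 [0.4919 0.0824 0.07  ] [0.4948 0.0983 0.091 ]
side key_base [263.6 387.6] 0.49 [0.4728 0.1891 0.07  ] [0.4779 0.2065 0.0999]
side sleeve_mid [262.3 384.6] 0.52 [0.4809 0.1964 0.087 ] [0.4833 0.2054 0.1023]
side carton_mid [264.2 386.5] 0.67 [0.467  0.1628 0.0225] [0.4799 0.2079 0.1001]
side carton_mid [141.  351.9] 0.64 [ 0.5262 -0.2041  0.0225] [ 0.5281 -0.177   0.0464]
```

```bash
python3 - <<'E'
import cv2
a=cv2.imread("pics/top0.png")[180:300,220:460];cv2.imwrite("pics/tc.png",cv2.resize(a,(800,400),interpolation=2))
a=cv2.imread("pics/side0.png")[120:300,260:460];cv2.imwrite("pics/sc.png",cv2.resize(a,(660,594),interpolation=2))
E
```

```text
(no output)
```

View pics/tc.png

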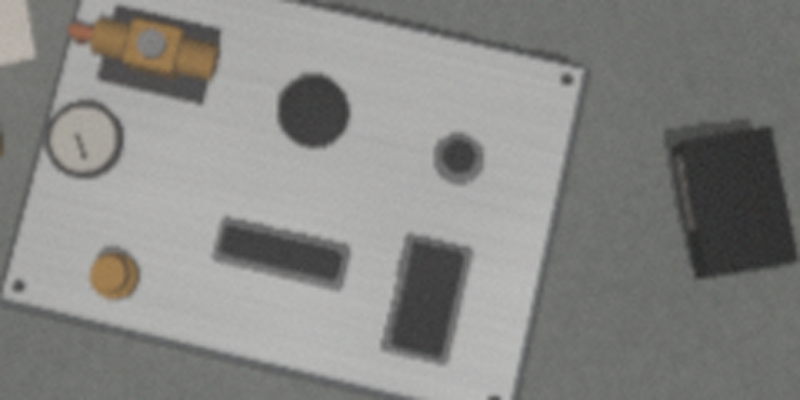

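View pics/sc.png

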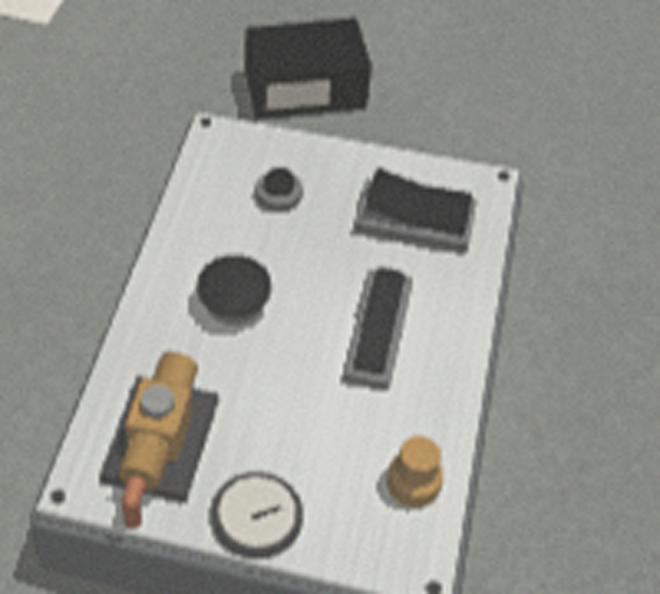

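View pics/top0.png

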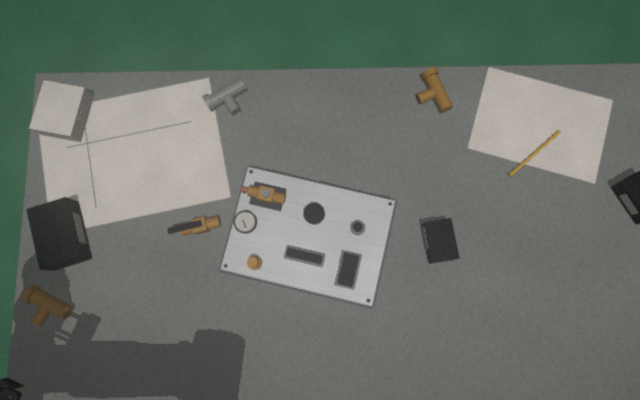

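Both views agree. Top view: mushroom at (row 212, col 313), key at (255, 305), vent at (226, 356), rocker at about (269, 348) with its far end raised in the side view. I'll refine with blob geometry and depth.

```bash
python3 - <<'E'
from h import *
im=cv2.imread("pics/top0.png");d=np.load("top0.npy");g=cv2.cvtColor(im,6)
m=arm.camera_model("top");K=np.array(m["camera_matrix"]);T=np.array(m["world_from_camera"])
r,c=np.mgrid[180:310,270:396]
P=np.stack([(c-K[0,2])/K[0,0],(r-K[1,2])/K[1,1],np.ones_like(c)],-1)*d[180:310,270:396,None]
W=P@T[:3,:3].T+T[:3,3]; G=g[180:310,270:396]
msk=((G<85)&(W[...,2]>.06)).astype(np.uint8)
n,l,s,ce=cv2.connectedComponentsWithStats(msk)
for i in range(1,n):
    if s[i,4]<15: continue
    w=W[l==i]; (cx,cy),(a,b),an=cv2.minAreaRect((w[:,:2]*1000).astype(np.float32))
    print(s[i,4],"med",np.round([cx,cy,a,b,an],1),"mean",np.round(w.mean(0),4),"z",np.round(np.percentile(w[:,2],[5,50,95]),4))
# panel outline yaw
pm=((G>-1)&(abs(W[...,2]-.07)<.004))
w=W[(abs(W[...,2]-.07)<.004)]
R,C=np.mgrid[150:320,200:420]
P=np.stack([(C-K[0,2])/K[0,0],(R-K[1,2])/K[1,1],np.ones_like(C)],-1)*d[150:320,200:420,None]
W2=P@T[:3,:3].T+T[:3,3]; w=W2[(W2[...,2]>.06)&(W2[...,2]<.15)]
print("tester",cv2.minAreaRect((w[:,:2]*1000).astype(np.float32)))
# rocker height profile
th=np.deg2rad(-13.5);u=np.array([np.cos(th),np.sin(th)]);v=np.array([-u[1],u[0]])
q=W.reshape(-1,3)-[.461,0,0]
for t in np.arange(-.05,.051,.006):
    k=(abs(q[:,:2]@u-t)<.003)&(abs(q[:,:2]@v)<.012); print(round(t,3),np.round(np.median(q[k,2]),4))
E
```

```text
54 med [631.8 149.3  34.6  11.8  73.3] mean [0.6323 0.1462 0.0792] z [0.0753 0.0784 0.0866]
68 med [597.9 153.   22.7  13.   70.1] mean [0.5976 0.1531 0.0796] z [0.0745 0.0786 0.0919]
323 med [578.4  70.4  41.7  40.5  43.2] mean [0.5783 0.0702 0.0949] z [0.0915 0.095  0.0984]
72 med [549.9 -21.6  19.   19.   36.6] mean [ 0.5493 -0.0212  0.0878] z [0.0808 0.0886 0.0912]
308 med [474.7  68.3 128.9  38.5  55.7] mean [0.4894 0.0903 0.0987] z [0.0832 0.0891 0.0922]
494 med [455.8   1.1  32.1  76.9  75.7] mean [4.60e-01 1.00e-04 9.49e-02] z [0.0874 0.0925 0.0996]
tester ((534.7955322265625, 83.86355590820312), (337.9757080078125, 238.5523681640625), 76.02568054199219)
-0.05 0.0706
-0.044 0.0701
-0.038 0.0802
-0.032 0.0913
-0.026 0.0915
-0.02 0.0914
-0.014 0.0911
-0.008 0.0915
-0.002 0.091
0.004 0.0915
0.01 0.0939
0.016 0.0959
0.022 0.098
0.028 0.0988
0.034 0.0815
0.04 0.0699
0.046 0.0698
```

{"api": "carry_out", "payload": {
  "targets": [
    [[0,0,-0.61,0,0,0,-1],[0,0,-0.61,0,0,0,-1],[0,0,0,0.62,0.97,0,-1],[0,0,0,0.62,0.97,0,-1],[0,0,0,0.62,0.97,0,-1],[0,0,0,0.62,0.97,0,-1],[0,0,0,0.62,0.97,0,-1],[0,0,0,0.62,0.97,0,-1],[0,0,0,0.62,0.97,0,-1],[0,0,0,0.62,0.97,0,-1],[0,0,0,0.62,0.97,0,-1],[0,0,0,0.62,0.97,0,-1],[0,0,0,0.62,0.97,0,-1],[0,0,0,0.62,0.97,0,-1],[0,0,0,0.62,0.97,0,-1],[0,0,0,0.62,0.97,0,-1],[0,0,0,0.62,0.97,0,-1],[0,0,0,0.62,0.97,0,-1],[0,0,0,0.62,0.97,0,-1],[0,0,0,0.62,0.97,0,-1]]
  ],
  "squeeze": 10
}}

```text
t: 3.4
eef_pos: [0.437, 0.1253, 0.4048]
ee_rot: [-3.141, -0.0, -0.244]
force: [0.5, -0.2, -0.4]
width: 0.0002
```

{"api": "carry_out", "payload": {
  "targets": [
    [[0,0,0,0.6,0.93,0,-1],[0,0,0,0.6,0.93,0,-1],[0,0,0,0.6,0.93,0,-1],[0,0,0,0.6,0.93,0,-1],[0,0,0,0.6,0.93,0,-1],[0,0,0,0,0,1,-1],[0,0,0,0,0,1,-1],[0,0,0,0,0,1,-1],[0,0,0,0,0,1,-1],[0,0,0,0,0,0,-1],[0,0,0,0,0,0,-1]]
  ]
}}

```text
t: 4.78
eef_pos: [0.482, -0.0041, 0.3056]
ee_rot: [-3.141, -0.001, -0.243]
force: [0.6, 0.1, -0.2]
width: 0.0006
```

```bash
cat > g.py <<'E'
import sys
from h import *
s=arm.get_state();p=s["eef_pos"];y=s["ee_rot"][2]
print(s["t"],p,s["ee_rot"],s["force"],s["width"])
t=np.array(eval(sys.argv[1]));d=t[:2]-p[:2]
print("units x,y,tipz",d@[np.cos(y),np.sin(y)]/.025,d@[np.sin(y),-np.cos(y)]/.025,p[2]-.178)
for cam in sys.argv[2:]:
    im,dd=arm.grab_frame(cam);a=im[120:300,260:460,::-1] if cam=="side" else im[180:300,220:460,::-1]
    cv2.imwrite(f"pics/{cam}_{s['t']:.1f}.png",cv2.resize(a,None,fx=3.3,fy=3.3,interpolation=2))
    print(f"pics/{cam}_{s['t']:.1f}.png")
E
python3 g.py "[.482,-.0055]" side; ls pics
```

```text
4.775 [ 0.48200708 -0.00407612  0.30558829] [-3.14136900e+00 -9.43552909e-04 -2.43411267e-01] [ 0.56962791  0.07926452 -0.15450162] 0.0006036881368065358
units x,y,tipz 0.013452352003778811 0.05534458349250888 0.1275882942610404
pics/side_4.8.png
sc.png
side0.png
side_4.8.png
tc.png
top0.png
```

View pics/side_4.8.png

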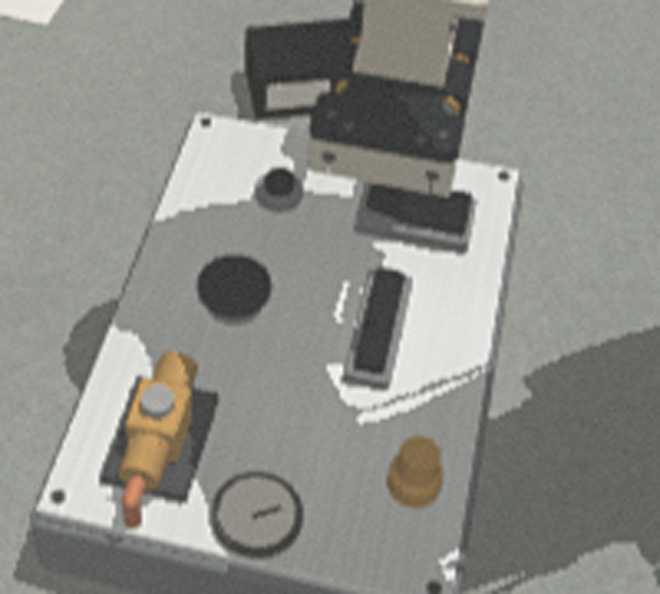

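The side view shows the gripper's body over the rocker, with the fingertips hidden behind it. The neighbouring controls are clear. Descending on the rocker.

{"api": "carry_out", "payload": {
  "targets": [
    [[0,0,0,0,0.05,0.5,-1],[0,0,0,0,0,0.4,-1],[0,0,0,0,0,0.1,-1],[0,0,0,0,0,0.1,-1],[0,0,0,0,0,0,-1]]
  ]
}}

```text
t: 5.45
eef_pos: [0.4815, -0.0049, 0.2772]
ee_rot: [3.141, -0.0, -0.243]
force: [0.1, -0.3, 0.2]
width: 0.0005
```

{"api": "carry_out", "payload": {
  "targets": [
    [[0,0,0,0,0,0.1,-1],[0,0,0,0,0,0.1,-1],[0,0,0,0,0,0,-1]]
  ]
}}

```text
t: 5.82
eef_pos: [0.4819, -0.0049, 0.2724]
ee_rot: [-3.141, -0.001, -0.243]
force: [1.5, -0.3, 2.6]
width: 0.0007
```

{"api": "carry_out", "payload": {
  "targets": [
    [[0,0,0,0,0,0.1,-1],[0,0,0,0,0,0,-1]]
  ]
}}

```text
t: 6.08
eef_pos: [0.4817, -0.0048, 0.2697]
ee_rot: [-3.141, -0.001, -0.243]
force: [2.7, -0.4, 3.0]
width: 0.0004
```

Moving with 3 N, tip at 91.7 mm. Continue to the stop.

{"api": "carry_out", "payload": {
  "targets": [
    [[0,0,0,0,0,0.06,-1],[0,0,0,0,0,0,-1]]
  ]
}}

```text
t: 6.32
eef_pos: [0.4818, -0.0049, 0.2688]
ee_rot: [-3.141, -0.001, -0.243]
force: [1.6, 0.1, 8.2]
width: 0.0006
```

{"api": "carry_out", "payload": {
  "targets": [
    [[0,0,0,0,0,0.04,-1],[0,0,0,0,0,0,-1]]
  ]
}}

```text
t: 6.58
eef_pos: [0.4818, -0.0049, 0.2687]
ee_rot: [-3.141, -0.002, -0.243]
force: [-2.8, 0.8, 19.9]
width: 0.0003
```

{"api": "carry_out", "payload": {
  "targets": [
    [[0,0,0,0,0,-0.7,-1],[0,0,0,0,0,-0.9,-1],[0,0,0,0.75,-0.95,0,-1],[0,0,0,0.75,-0.95,0,-1],[0,0,0,0.75,-0.95,0,-1],[0,0,0,0.75,-0.95,0,-1],[0,0,0,0,0,0,-1],[0,0,0,0,0,0,-1]]
  ]
}}

```text
t: 7.58
eef_pos: [0.5761, 0.0688, 0.306]
ee_rot: [3.14, 0.003, -0.244]
force: [-0.2, -0.4, -0.1]
width: 0.0005
```

```bash
python3 g.py "[.5785,.0697]" side top
```

```text
7.575 [0.5760874  0.0687532  0.30600841] [ 3.14014976e+00  2.77867366e-03 -2.43866357e-01] [-0.22501744 -0.41005066 -0.05036429] 0.00045975108013319337
units x,y,tipz 0.08450410459829379 -0.06005276624124483 0.12800840717723272
pics/side_7.6.png
pics/top_7.6.png
```

View pics/side_7.6.png

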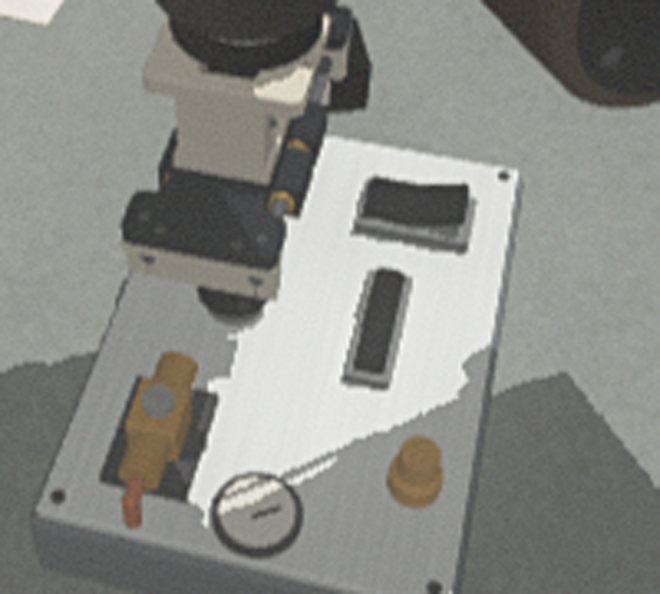

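View pics/top_7.6.png

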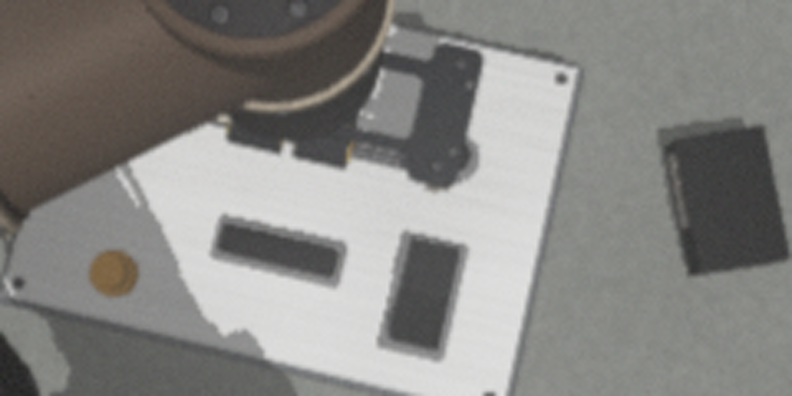

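{"api": "carry_out", "payload": {
  "targets": [
    [[0,0,0,0.08,-0.05,0.5,-1],[0,0,0,0,0,0.4,-1],[0,0,0,0,0,0.1,-1],[0,0,0,0,0,0.1,-1],[0,0,0,0,0,0,-1]]
  ]
}}

```text
t: 8.3
eef_pos: [0.5794, 0.0699, 0.2796]
ee_rot: [3.142, 0.0, -0.243]
force: [-0.5, -0.1, 0.2]
width: 0.0007
```

The side view at (415, 205) shows the rocker tipped, its near end now up. Pressing the mushroom.

{"api": "carry_out", "payload": {
  "targets": [
    [[0,0,0,0,0,0.1,-1],[0,0,0,0,0,0.1,-1],[0,0,0,0,0,0.1,-1],[0,0,0,0,0,0.1,-1],[0,0,0,0,0,0,-1]]
  ]
}}

```text
t: 8.93
eef_pos: [0.5794, 0.0699, 0.2695]
ee_rot: [3.142, 0.0, -0.243]
force: [0.5, -0.6, 0.5]
width: 0.0008
```

{"api": "carry_out", "payload": {
  "targets": [
    [[0,0,0,0,0,0.08,-1],[0,0,0,0,0,0,-1]]
  ]
}}

```text
t: 9.18
eef_pos: [0.5794, 0.0699, 0.2675]
ee_rot: [3.142, 0.0, -0.244]
force: [-0.6, 0.3, 1.4]
width: 0.0005
```

{"api": "carry_out", "payload": {
  "targets": [
    [[0,0,0,0,0,0.06,-1],[0,0,0,0,0,0,-1]]
  ]
}}

```text
t: 9.43
eef_pos: [0.5794, 0.0699, 0.2664]
ee_rot: [-3.142, -0.0, -0.243]
force: [-2.4, 0.0, 3.9]
width: 0.0008
```

{"api": "carry_out", "payload": {
  "targets": [
    [[0,0,0,0,0,0.04,-1],[0,0,0,0,0,0,-1]]
  ]
}}

```text
t: 9.68
eef_pos: [0.5793, 0.0699, 0.2662]
ee_rot: [-3.142, -0.001, -0.243]
force: [-4.9, -0.5, 11.0]
width: 0.0008
```

{"api": "carry_out", "payload": {
  "targets": [
    [[0,0,0,0,0,0.04,-1],[0,0,0,0,0,0,-1]]
  ]
}}

```text
t: 9.93
eef_pos: [0.5793, 0.0699, 0.2661]
ee_rot: [-3.141, -0.001, -0.243]
force: [-6.6, -0.2, 18.1]
width: 0.0003
```

{"api": "carry_out", "payload": {
  "targets": [
    [[0,0,0,0,0,-0.8,-1],[0,0,0,0,0,-0.8,-1],[0,0,0,-0.9,0.03,0,-1],[0,0,0,-0.9,0.03,0,-1],[0,0,0,-0.9,0.03,0,-1],[0,0,0,-0.9,0.03,0,-1],[0,0,0,0,0,0,-1],[0,0,0,0,0,0,-1]]
  ]
}}

```text
t: 10.92
eef_pos: [0.4917, 0.0888, 0.3043]
ee_rot: [-3.141, -0.001, -0.243]
force: [0.3, -0.6, 0.4]
width: 0.0004
```

```bash
python3 g.py "[.4905,.089]" side top; python3 - <<'E'
from h import *
im=cv2.imread("pics/top_7.6.png")
# key/plunger geometry from top depth at 7.6 not stored; side depth now
im,d=arm.grab_frame("side")
for q in("plunger_top","vent_top","rocker_raised"):
    for o in arm.landmark_of("side",q)[:2]:
        r,c=o["point"];print(q,np.round([r,c]),o["conf"],np.round(px2w("side",r,c,d),4), np.median([px2w("side",r+i,c+j,d)[2] for i in(-2,-1,0,1,2) for j in(-2,-1,0,1,2)]))
E
```

```text
10.925 [0.49167398 0.08879336 0.30428078] [-3.14121734e+00 -5.50302381e-04 -2.43082101e-01] [ 0.31678354 -0.56855833  0.36709318] 0.00038198603669143435
units x,y,tipz -0.047568130583488084 0.0032800816004856744 0.12628077832236223
pics/side_10.9.png
pics/top_10.9.png
plunger_top [205. 331.] 0.85 [0.5792 0.0642 0.0857] 0.0874358141610625
vent_top [168. 343.] 0.56 [ 0.5535 -0.0576  0.0687] 0.06969083757906203
```

View pics/side_10.9.png

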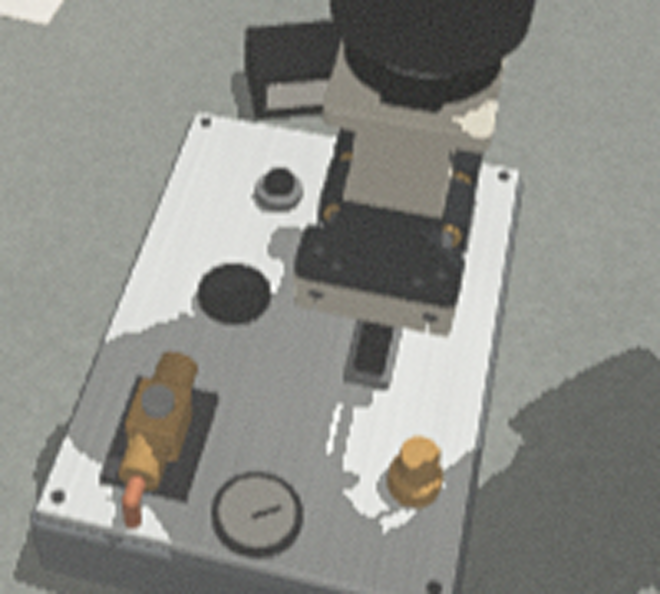

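{"api": "carry_out", "payload": {
  "targets": [
    [[0,0,0,-0.04,0,0.5,-1],[0,0,0,0,0,0.5,-1],[0,0,0,0,0,0.2,-1],[0,0,0,0,0,0.15,-1],[0,0,0,0,0,0,-1]]
  ]
}}

```text
t: 11.85
eef_pos: [0.4903, 0.0889, 0.2702]
ee_rot: [3.141, 0.0, -0.243]
force: [-0.2, -0.6, 0.1]
width: 0.0002
```

The side view shows the mushroom in (crop 235, 292; depth 87 mm), the vent up at (278, 185), and the gripper over the key. Pressing the key.

{"api": "carry_out", "payload": {
  "targets": [
    [[0,0,0,0,0,0.1,-1],[0,0,0,0,0,0.1,-1],[0,0,0,0,0,0.1,-1],[0,0,0,0,0,0,-1]]
  ]
}}

```text
t: 12.35
eef_pos: [0.4905, 0.089, 0.263]
ee_rot: [-3.141, -0.0, -0.243]
force: [0.3, -0.1, 3.7]
width: 0.0009
```

{"api": "carry_out", "payload": {
  "targets": [
    [[0,0,0,0,0,0.06,-1],[0,0,0,0,0,0,-1]]
  ]
}}

```text
t: 12.6
eef_pos: [0.4905, 0.089, 0.2616]
ee_rot: [-3.141, -0.0, -0.243]
force: [0.0, 0.6, 2.5]
width: 0.0005
```

{"api": "carry_out", "payload": {
  "targets": [
    [[0,0,0,0,0,0.04,-1],[0,0,0,0,0,0,-1]]
  ]
}}

```text
t: 12.85
eef_pos: [0.4905, 0.089, 0.2613]
ee_rot: [-3.141, -0.001, -0.243]
force: [-3.6, 1.6, 11.8]
width: 0.0003
```

{"api": "carry_out", "payload": {
  "targets": [
    [[0,0,0,0,0,0.02,-1],[0,0,0,0,0,0,-1],[0,0,0,0,0,0,-1],[0,0,0,0,0,0,-1]]
  ]
}}

```text
t: 13.35
eef_pos: [0.4905, 0.089, 0.2612]
ee_rot: [-3.141, -0.001, -0.243]
force: [-3.8, 1.2, 16.4]
width: 0.0006
```

```bash
python3 g.py "[.4905,.089]" side top
```

```text
13.35 [0.49049295 0.08900333 0.26116481] [-3.14104657e+00 -1.00633097e-03 -2.42932582e-01] [-3.79414025  1.19523246 16.36977081] 0.0006024933505117716
units x,y,tipz 0.0003057706802042551 6.142402240358872e-05 0.08316481367658829
pics/side_13.3.png
pics/top_13.3.png
```

```bash
python3 -c "
import cv2,numpy as np
a=cv2.imread('pics/side_13.3.png');b=cv2.resize(cv2.imread('pics/top_13.3.png'),(660,330));a=cv2.resize(a,(290,261))
o=np.zeros((600,660,3),np.uint8);o[:330]=b;o[335:596,:290]=a;cv2.imwrite('pics/fin.png',o)"
```

```text
(no output)
```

View pics/fin.png

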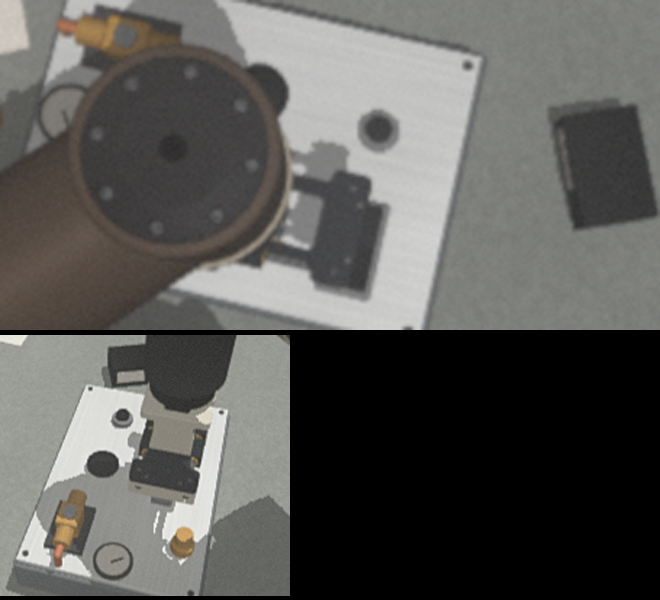

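The body sits well above the rocker. The mushroom is in, the vent is up, and the carton and sleeve are where they were. Handing in.

```bash
python3 -c "
from station import arm
print(arm.job_done()); s=arm.get_state(); print(s['t'],s['eef_pos'],s['force'])"
```

```text
the job is handed in; nothing more can be done
None
the job is handed in; nothing more can be done
```

I started the leak test in the order asked, using the closed fingertips, and handed it in at about 13.5 s of the 32 s with the bar key still held down.

- **Rocker:** I pressed the raised end to its stop (20 N). The side picture afterwards showed it tipped, with the near end up.
- **Mushroom button:** I pushed it to its stop (18 N, fingertips at 88 mm). After release, the depth image still showed its top at about 87 mm, so it stayed in.
- **Bar key:** I pressed it to its stop, with the fingertips at 83.2 mm and a steady 16 N just before hand-in. That matches 6 mm of travel from 89 mm.
- **Left alone:** The vent button was never near the fingertips and looks up in the last pictures. The carton and the sleeve show no sign of having moved. I did not check the loose valve in the last pictures, but the arm stayed well above it.

**Checks that disagreed or were missing:**
- The first network reading of the rocker's raised point differed by about 15 mm between the two cameras. I used the depth profile and outline from the top view instead.
- In the later side view, the network missed the rocker and put the vent about 30 mm off, so I judged both from the pictures.
- At hand-in, the gripper hid the key and most of the rocker, so for those the evidence is the force and height readings, plus the earlier picture for the rocker.

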